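# Lift the hot brown egg from its cup with the tongs

### The job

Two boiled eggs stand in their egg cups and are too hot for the gripper to touch. Take the tongs from their rest by the two black grips, squeeze them so that the jaws close round the brown egg, lift it out of its cup and finish while still holding it still in the tongs, at least 8 cm higher than it sat. Leave the white egg, the salt shaker and the teaspoon where they are.

Things in the scene. Friction and masses are not known exactly. Their poses are not given: they have to be found in the camera images.
- tongs_grip (a point): Midway between the two black grips of the open tongs, mid-height (on the +y arm). x: from hinge to jaws, y: across (squeeze direction), z up. Hinge 90 mm behind, middle between the jaws 80 mm ahead. Grips 50 mm long, 24 mm high, 62 mm over their outer faces when open; the spring pushes them apart with 3 N then, 5 N at 56 mm, 9 N at 43 mm, where the jaws touch an egg.
- tongs_jaw (a point): Point fixed to the +y arm, 80 mm ahead of the grips, mid-height: midway between the jaws when closed on an egg (open: 18 mm to the left of the middle line). Jaws: shallow V plates 20 mm high, 35 mm long, 80 mm apart inside and 90 mm outside when open; 1 mm less at the grips is 1.9 mm less at the jaws.
- tongs_arm (a joint): Squeeze angle of the tongs, rad: 0 fully open (its spring pushes it there), about 0.21 when the jaws touch an egg on both sides, 0.40 squeezed shut with nothing between.
- tongs: Steel serving tongs with black grips lying open and level on the rest: two arms 14 mm high spread from a hinge in a horizontal plane, all parts centred on that plane, 32 mm above the worktop. 190 mm long, 90 g, balanced near the grips. Origin on the hinge, mid-height; axes as point tongs_grip.
- rest: Light wooden tongs rest, fixed: plate 185 x 115 x 6 mm with two crosswise ridges 25 mm high, 50 mm ahead of and 88 mm behind its origin. Origin on the worktop under the point between the grips, x towards the jaws. Beside the grips it is clear down to the plate.
- brown_egg_centre (a point): Centre of the brown hen's egg (light reddish brown) at its widest place: 44 mm diameter there, round from above, 54 mm tall: reaches 31 mm above and 22 mm below this point. It stands upright, blunt end down, in one of the two blue egg cups; its widest place is about 54 mm above the worktop. About 60 g.
- brown_egg: The brown egg; origin at its widest place, z towards its pointed end.
- white_egg_centre (a point): Centre of the white egg, of the same size, in the other cup; to be left alone.
- cup_near: Blue ceramic egg cup, fixed, 44 mm wide at the rim, 42 mm high; origin at the centre of its foot. The one nearer the robot's middle line; may hold either egg.
- cup_far: Identical blue egg cup, fixed, further to the robot's left; may hold either egg.
- salt_shaker: Glass salt shaker with grey top, 44 mm wide, 90 mm high, origin under its centre; a bystander.
- teaspoon: Steel teaspoon, 130 x 27 x 11 mm, lying on the worktop in front of the cups; a bystander.
- white_egg: The white egg; origin at its widest place, z towards its pointed end.

How it is judged:
On the way, in this order (a step that is already met when the one before it is completed fails the run):
1. the tongs are lifted clear of their rest by the grips while the brown egg still sits in its cup (height (world z) of tongs_grip above 0.055 m and contact force between the fingers and tongs above 0.5 N and contact force between tongs and rest below 0.05 N and distance of brown_egg_centre from where it was at the start of the episode below 0.01 m), for 0.2 s.
2. the jaws are closed on the brown egg and have raised it out of its cup (contact force between tongs and brown_egg above 1 N and distance between brown_egg_centre and tongs_jaw below 0.02 m and value of joint tongs_arm between 0.15 and 0.28 rad and contact force between brown_egg and cup_near below 0.05 N and contact force between brown_egg and cup_far below 0.05 N and height (world z) of brown_egg_centre above 0.085 m), for 0.2 s.
At the end, for the whole second after the job is handed in: The gripper holds the tongs and the still (under 3 cm/s) brown egg is between their jaws (squeeze 0.15 to 0.28, within 20 mm of jaw centre), its centre above 131 mm (75 mm up), clear of cups and rest; white egg within 12 mm, shaker and spoon within 30 mm of their starts (contact force between tongs and brown_egg above 1 N and distance between brown_egg_centre and tongs_jaw below 0.02 m and value of joint tongs_arm between 0.15 and 0.28 rad and contact force between each of brown_egg, tongs and cup_near below 0.05 N and contact force between each of brown_egg, tongs and cup_far below 0.05 N and height (world z) of brown_egg_centre above 0.131 m and contact force between the fingers and tongs above 1 N and contact force between each of brown_egg, tongs and rest below 0.05 N and linear speed of each of brown_egg, tongs below 0.03 m/s and distance of white_egg_centre from where it was at the start of the episode below 0.012 m and distance of each of salt_shaker, teaspoon from where it was at the start of the episode below 0.03 m); the arm keeps its last pose, push and grip.
It fails at once if the gripper or arm touches an egg (contact force between any of the fingers, the arm and brown_egg above 0.3 N or contact force between any of the fingers, the arm and white_egg above 0.3 N).
It fails at once if the white egg is knocked (distance of white_egg_centre from where it was at the start of the episode above 0.02 m).
It fails at once if the salt shaker is pushed away (distance of salt_shaker from where it was at the start of the episode above 0.04 m).
It fails at once if the teaspoon is pushed away (distance of teaspoon from where it was at the start of the episode above 0.04 m).
It also fails if it takes over 42 s, if anything falls off the work surface, if the arm or the gripper's body presses on something with over 40 N, if the wrist force passes 120 N, or if a joint passes its speed limit or range.

### The arm

A 6-joint arm with a two-finger parallel gripper is mounted at the origin on a cart in front of the work surface, level with it; the furniture and walls round the work are solid. World frame = base frame: x ahead of the robot, y to its left, z up, the work surface at z = 0. Lengths are in m, angles in rad, forces in N, time in s.
With the tool pointing down it reaches from about 0.3 to 0.875 m from the base axis. Payload 6.4 kg.
Tool frame: the origin (TCP) lies midway between the tips of the shut fingers; the grasp point (between the pads) lies bot.pinch_z behind it (bot.pinch_z is the distance from the TCP to the grasp point, in m); z points along the fingers, y is the line along which they close (so a half turn about z gives the same grasp; the last joint's range is limited). The gripper opens to 85 mm and grips with 20 to 120 N. Pads are 22 mm wide; open, the fingers measure 114 mm over their backs; the gripper's body (76 mm by 85 mm) begins 54 mm behind the grasp point. The pads swing forward as they close: fully open they stand 13 mm farther back than shut.
Start: joints at [1.132, 0.181, 1.607, -0, 1.354, -0.206], TCP at [0.133, 0.56, 0.231] pointing down, gripper open.
Joint ranges: [-2.99, 2.99], [-0.89, 2.07], [0.3, 2.58], [-1.14, 4.28], [0, 2.63], [-3.12, 3.12]. Speed limits (rad/s): [2.57, 2.57, 3.01, 3.14, 3.14, 3.14].

### API

Orientations are given as [roll, pitch, yaw] about the fixed x, y, z axes, in that order (R = Rz(yaw) Ry(pitch) Rx(roll)).
In Python, from workcell import bot gives the robot as it stands. The module is installed in compiled form; this text tells all that it offers.
- The arm moves only by the shell command python3 -m handwheel 'ROWS'. ROWS is a JSON object of lists of equal length, an entry for each row: "slide": the shift along the tool's x, y, z in m, a list of three; "dr": the turn, a rotation vector about the tool's x, y, z in rad, a list of three; "jaw": the gripper command: -1 is shut, 1 is fully open, values between are in proportion. A call has exactly 5 rows; each row shifts and turns the commanded pose from where the row before left it, along the tool's axes as they then stand; what a row does not reach is not made up. A row lasts 1/8 s, in which the tool goes at most 62.5 mm and 10.7 degrees, less where a joint would pass 70% of its speed; a pose out of reach is approached as far as the arm can. A call with a gripper value outside its range is refused whole. The fingers move at their own pace and stop on an object; the grip force is fixed at half the most. Time passes only in rows, so rows that do not move let the fingers close, or fill a call up. It gives the time, the measured TCP pose, the force, the opening and the grip force at its end, in the units of the state.
- bot.read_state(): the state, without advancing time (a new reading comes with each control period).
- bot.camera(name): name is "side" or "top" or "wrist"; returns a dict with "pixels" (480x640x3 uint8, blue, green, red), "fx", "fy", "cx", "cy" (pixels), "cam_to_world" (4x4, takes a point from camera to world coordinates). Camera axes: x right, y up, looking along -z (the intrinsics and any distortion apply to the point x, -y, -z); pixel columns grow to the right and rows downward; lengths in m; the calibration is good to about 2 mm. A picture is of the moment at which its call begins. There is no depth.
- bot.hand_in(): hands the job in; it is judged then, once.
The state is a dict: "t": time; "joint_positions": joint angles; "qd": joint speeds; "effort": joint torques, N m; "tcp_pos": TCP position; "tool_rot": TCP orientation; "contact_force": force on the tool from outside, world axes, zero at the start; "wrist_torque": the same for the moment, N m; "opening": opening from 0.0 (shut) to 1.0 (fully open); "grip_force": force on a finger pad.
Only numpy, scipy, OpenCV 4.12 (cv2) and the standard library are available. Lean on these libraries where they do the work, as an engineer would, in place of code of your own. Each camera call takes 0.05 s, during which the arm holds its last target. There are 200 camera calls.

## Working session

There is one attempt and no reset: what is moved stays moved. The work goes in short steps, Python scripts to look and compute and a shell command to move; the robot and the scene stay as the last step left them, time stands still between calls to the robot, and variables do not carry over. Pictures are saved under pics/ and viewed, at most 10 in all, crops included, and the job is handed in when it is done.

```bash
mkdir -p pics
python3 - <<'E'
from workcell import bot
import cv2
for n in("top","side"):
    c=bot.camera(n); cv2.imwrite(f"pics/{n}0.png",c["pixels"]); print(n,c["fx"],c["fy"],c["cx"],c["cy"],c["cam_to_world"].round(4).tolist() if hasattr(c["cam_to_world"],'round') else c["cam_to_world"],[k for k in c])
s=bot.read_state(); print(s, bot.pinch_z)
E
```

```text
top 461.82638822466265 461.82638822466265 324.16887371331774 243.82662620217098 [[0.0097, 0.987, -0.1607, 0.4128], [-0.9999, 0.0091, -0.005, -0.0363], [-0.0035, 0.1608, 0.987, 0.923], [0.0, 0.0, 0.0, 1.0]] ['pixels', 'fx', 'fy', 'cx', 'cy', 'cam_to_world']
side 519.5293630709477 519.5293630709477 311.3006795341667 236.00956376585825 [[-0.9027, 0.294, -0.3142, 0.2394], [-0.4301, -0.6442, 0.6325, 0.5888], [-0.0165, 0.706, 0.708, 0.7304], [0.0, 0.0, 0.0, 1.0]] ['pixels', 'fx', 'fy', 'cx', 'cy', 'cam_to_world']
{'t': 0.1, 'joint_positions': array([ 1.13168821e+00,  1.81487935e-01,  1.60789355e+00, -1.15592227e-05,
        1.35380766e+00, -2.06330572e-01]), 'qd': array([-0.00031952,  0.00085628, -0.00417072, -0.0012746 , -0.00435526,
        0.00022017]), 'effort': array([ 3.89325351e-04, -4.45873332e+01, -3.52239704e+01, -1.98247235e-04,
        4.02294376e-03,  4.14299745e-05]), 'tcp_pos': array([0.13243076, 0.55903439, 0.23046932]), 'tool_rot': array([-3.14002771e+00, -3.16027654e-04,  2.90881736e+00]), 'contact_force': array([ 0.22237424,  0.58190496, -0.31354436]), 'wrist_torque': array([-0.04983106, -0.01362765, -0.01646473]), 'grip_force': 0.0, 'opening': 1.0028809064073327} 0.0187
```

View pics/top0.png

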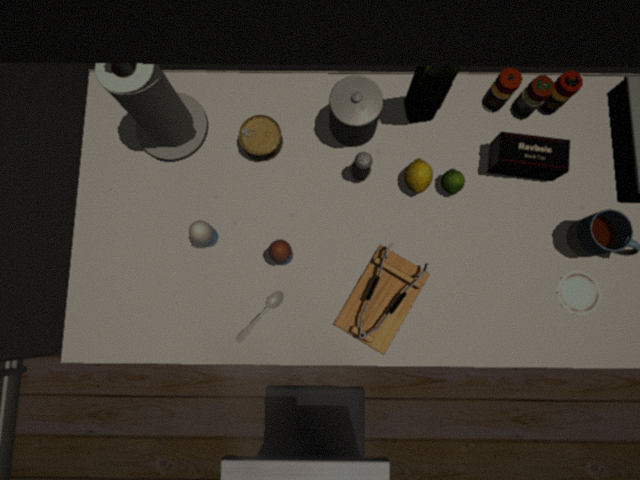

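View pics/side0.png

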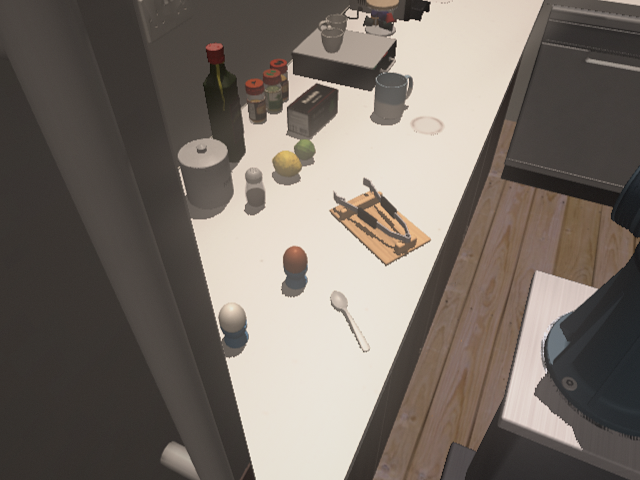

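The top view shows the brown egg at (280,250), the white egg at (201,233), the tongs with hinge about (363,335) and jaws about (390,247) and (426,268), and the shaker at (361,165). The side view shows the brown egg at (295,262) and the tongs around (380,215).

```bash
python3 - <<'E'
import cv2,numpy as np
a=cv2.imread("pics/top0.png")[230:365,255:440]; a=cv2.resize(a,None,fx=4,fy=4,interpolation=cv2.INTER_CUBIC)
a=cv2.convertScaleAbs(a,alpha=1.6); cv2.imwrite("pics/topc.png",a)
b=cv2.imread("pics/side0.png")[170:300,275:440]; b=cv2.resize(b,None,fx=4,fy=4,interpolation=cv2.INTER_CUBIC); cv2.imwrite("pics/sidec.png",cv2.convertScaleAbs(b,alpha=1.4))
E
cat > h.py <<'E'
import numpy as np
C={"top":(461.826,324.169,243.827,np.array([[0.0097,0.987,-0.1607,0.4128],[-0.9999,0.0091,-0.005,-0.0363],[-0.0035,0.1608,0.987,0.923]])),
"side":(519.529,311.301,236.010,np.array([[-0.9027,0.294,-0.3142,0.2394],[-0.4301,-0.6442,0.6325,0.5888],[-0.0165,0.706,0.708,0.7304]]))}
def pt(cam,u,v,z,M=None):
    f,cx,cy,T=C[cam] if isinstance(cam,str) else cam
    d=T[:3,:3]@np.array([(u-cx)/f,-(v-cy)/f,-1]); o=T[:3,3]
    return o+d*(z-o[2])/d[2]
def proj(cam,p):
    f,cx,cy,T=C[cam] if isinstance(cam,str) else cam
    q=T[:3,:3].T@(np.asarray(p)-T[:3,3]); return np.array([cx+f*q[0]/-q[2],cy-f*q[1]/-q[2]])
E
```

```text
(no output)
```

View pics/topc.png

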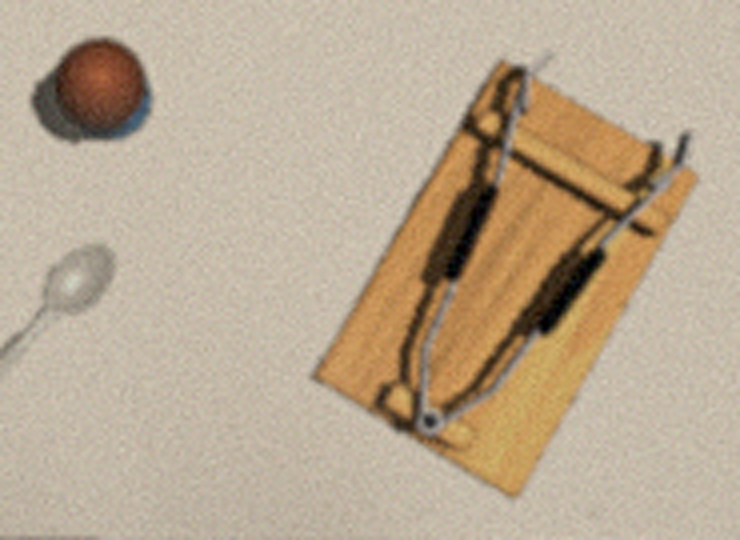

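View pics/sidec.png

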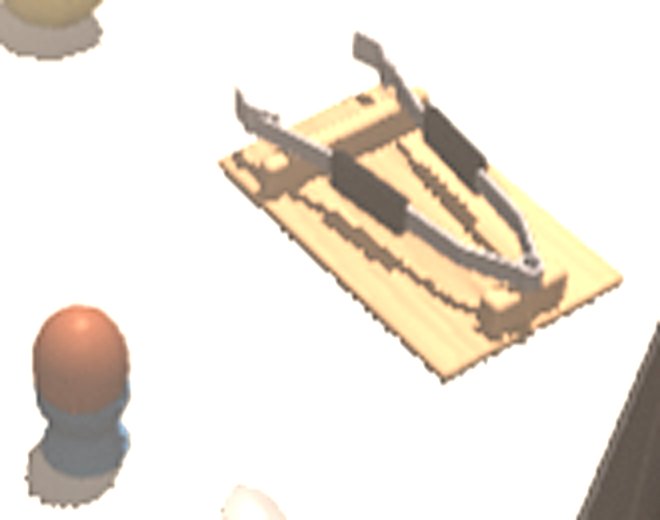

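```bash
cat > m.py <<'E'
from h import *
from scipy.optimize import least_squares
for z in(.032,.040):
  t=lambda x,y:pt("top",255+x/4,230+y/4,z)
  s=lambda x,y:pt("side",275+x/4,170+y/4,z)
  for f,n,(a,b,h) in((t,"top",((470,233),(572,291),(430,420))),(s,"side",((371,192),(455,141),(535,268)))):
    A,B,H=f(*a),f(*b),f(*h); m=(A+B)/2; d=m-H
    print(n,z,"mid",m.round(4),"hinge",H.round(4),"len",np.linalg.norm(d).round(4),"yaw",np.arctan2(d[1],d[0]).round(3),"sep",np.linalg.norm(A-B).round(4),"yawperp",(np.arctan2(*(A-B)[[1,0]])-np.pi/2).round(3))
# egg: spheroid silhouette -> bbox fit
def sil(cam,c):
    th,ph=np.meshgrid(np.linspace(0,np.pi,60),np.linspace(0,2*np.pi,80)); 
    zz=np.cos(th); P=np.stack([.022*np.sin(th)*np.cos(ph),.022*np.sin(th)*np.sin(ph),np.where(zz>0,.031,.022)*zz],-1).reshape(-1,3)+c
    return np.array([proj(cam,p) for p in P])
def res(p):
    c=np.array([p[0],p[1],.056]); T=sil("top",c);S=sil("side",c)
    return np.r_[T[:,0].min()-(255+55/4),T[:,0].max()-(255+147/4),T[:,1].min()-(230+38/4),T[:,1].max()-(230+130/4),
      S[:,0].min()-(275+33/4),S[:,0].max()-(275+130/4),S[:,1].min()-(170+306/4)]
r=least_squares(res,[.4,.05],diff_step=1e-4); print(r.x,r.fun.round(2))
print("spoon",pt("top",255+80/4,230+278/4,.005),"white",pt("top",201,233,.06),"shaker",pt("top",361,165,.06))
E
python3 m.py
```

```text
top 0.032 mid [ 0.4585 -0.1499  0.032 ] hinge [ 0.3836 -0.1061  0.032 ] len 0.0868 yaw -0.53 sep 0.0557 yawperp -0.511
side 0.032 mid [ 0.4576 -0.1524  0.032 ] hinge [ 0.3809 -0.1091  0.032 ] len 0.0881 yaw -0.514 sep 0.0581 yawperp -0.442
top 0.04 mid [ 0.4581 -0.1489  0.04  ] hinge [ 0.3839 -0.1054  0.04  ] len 0.086 yaw -0.53 sep 0.0552 yawperp -0.511
side 0.04 mid [ 0.4551 -0.1439  0.04  ] hinge [ 0.3793 -0.1011  0.04  ] len 0.0871 yaw -0.514 sep 0.0574 yawperp -0.442
[0.53859674 0.05208056] [-0.67 -0.29  0.18  0.54 -0.57  0.31 -1.54]
spoon [0.44992536 0.06440402 0.005     ] white [0.57203965 0.20256692 0.06      ] shaker [ 0.7094541  -0.10210586  0.06      ]
```

```bash
python3 -m handwheel '{"slide":[[0,0,0],[0,0,0],[-0.042,-0.03,0],[-0.042,-0.03,0],[-0.042,-0.03,0]],"dr":[[0,0,0.145],[0,0,0.145],[0,0,0],[0,0,0],[0,0,0]],"jaw":[1,1,1,1,1]}'
python3 -m handwheel '{"slide":[[-0.042,-0.03,0],[-0.042,-0.03,0],[-0.042,-0.03,0],[-0.042,-0.03,0],[-0.042,-0.03,0]],"dr":[[0,0,0],[0,0,0],[0,0,0],[0,0,0],[0,0,0]],"jaw":[1,1,1,1,1]}'
python3 -m handwheel '{"slide":[[-0.042,-0.03,0],[-0.042,-0.03,0],[-0.042,-0.03,0],[-0.042,-0.03,0],[0,0,0]],"dr":[[0,0,0],[0,0,0],[0,0,0],[0,0,0],[0,0,0]],"jaw":[1,1,1,1,1]}'
cat > look.py <<'E'
import sys,cv2,numpy as np
from workcell import bot
from h import *
n,out=sys.argv[1:3]
c=bot.camera(n); s=bot.read_state()
np.savez("cam_%s.npz"%out,f=c["fx"],cx=c["cx"],cy=c["cy"],T=np.array(c["cam_to_world"]))
p=c["pixels"]
if len(sys.argv)>3:
    x0,y0,x1,y1,k=map(int,sys.argv[3:8]); p=cv2.resize(p[y0:y1,x0:x1],None,fx=k,fy=k,interpolation=cv2.INTER_CUBIC)
cv2.imwrite(f"pics/{out}.png",p)
print(s["t"],s["tcp_pos"].round(4),s["tool_rot"].round(4),s["opening"],s["grip_force"])
E
python3 look.py wrist w1
```

```text
t: 0.72
tcp_pos: [0.197, 0.417, 0.2308]
tool_rot: [-3.141, 0.0, 2.62]
contact_force: [0.7, 0.4, -0.1]
opening: 0.997
grip_force: 0.0
t: 1.35
tcp_pos: [0.3041, 0.1823, 0.2312]
tool_rot: [3.141, 0.0, 2.619]
contact_force: [0.7, -0.1, 1.0]
opening: 0.998
grip_force: 0.0
t: 1.98
tcp_pos: [0.3903, -0.0068, 0.2311]
tool_rot: [-3.141, -0.0, 2.613]
contact_force: [-0.2, 0.4, 0.5]
opening: 0.998
grip_force: 0.0
2.025 [ 0.3894 -0.0051  0.2309] [-3.1415e+00 -1.5000e-03  2.6152e+00] 1.0022822009504768 0.0
```

View pics/w1.png

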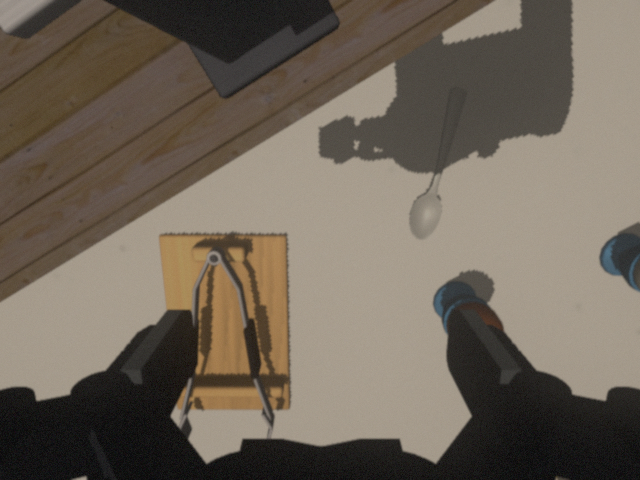

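The wrist view shows the tongs straight along the image: hinge (214,258), jaw tips about (184,430) and (270,425), board edge (288,235)–(290,408).

Run:
```python
from h import *
d=np.load("cam_w1.npz"); c=(float(d["f"]),float(d["cx"]),float(d["cy"]),d["T"])
H=pt(c,214,258,.038);g=pt(c,252,350,.042);print("hinge",H,"rgrip",g)
a,b=pt(c,288,235,.006),pt(c,290,408,.006);q=pt(c,161,235,.006);print("edge yaw",np.arctan2(*(b-a)[[1,0]]),np.arctan2(*(a-q)[[1,0]])-np.pi/2,np.linalg.norm(a-q),np.linalg.norm(b-a))
for y in(-.51,-.52,-.53):
  u=np.array([np.cos(y),np.sin(y)]);v=np.array([-u[1],u[0]]);print(y,"mid from hinge",H[:2]+.09*u,"from rgrip", g[:2]-.028*v)
  print("board end mid",(a+q)[:2]/2, "origin",((a+q)/2)[:2]+.11*u)
```

```text
hinge [ 0.38431001 -0.10577349  0.038     ] rgrip [ 0.47099852 -0.12349339  0.042     ]
edge yaw -0.5383961113438979 -0.5276668728077505 0.11362016776114178 0.18264552211454066
-0.51 mid from hinge [ 0.46285702 -0.14970944] from rgrip [ 0.45732956 -0.14793023]
board end mid [ 0.37633679 -0.09826929] origin [ 0.47233868 -0.15196879]
-0.52 mid from hinge [ 0.46241374 -0.1504927 ] from rgrip [ 0.45708588 -0.14779232]
board end mid [ 0.37633679 -0.09826929] origin [ 0.4717969  -0.15292611]
-0.53 mid from hinge [ 0.46196265 -0.15127149] from rgrip [ 0.45684359 -0.14765198]
board end mid [ 0.37633679 -0.09826929] origin [ 0.47124556 -0.15387796]
```

```bash
python3 -m handwheel '{"slide":[[-0.0447,-0.03,0],[-0.0447,-0.03,0],[-0.0447,-0.0296,0.03],[0,0,0.04],[0,0,0.04]],"dr":[[0,0,0],[0,0,0],[0,0,0],[0,0,0],[0,0,0]],"jaw":[1,1,1,1,1]}'
python3 -m handwheel '{"slide":[[0,0,0],[0,0,0],[0,0,0],[0,0,0],[0,0,0]],"dr":[[0,0,0],[0,0,0],[0,0,0],[0,0,0],[0,0,0]],"jaw":[1,1,1,1,1]}'
python3 look.py wrist w2
```

```text
t: 2.65
tcp_pos: [0.4609, -0.1473, 0.12]
tool_rot: [3.141, -0.001, 2.619]
contact_force: [0.2, -1.0, 0.8]
opening: 1.001
grip_force: 0.0
t: 3.28
tcp_pos: [0.4614, -0.1489, 0.1221]
tool_rot: [-3.142, 0.001, 2.619]
contact_force: [0.2, 0.0, -0.2]
opening: 1.0
grip_force: 0.0
3.325 [ 0.4612 -0.1488  0.1218] [-3.1416e+00  9.0000e-04  2.6187e+00] 0.998752309387357 0.0
```

View pics/w2.png

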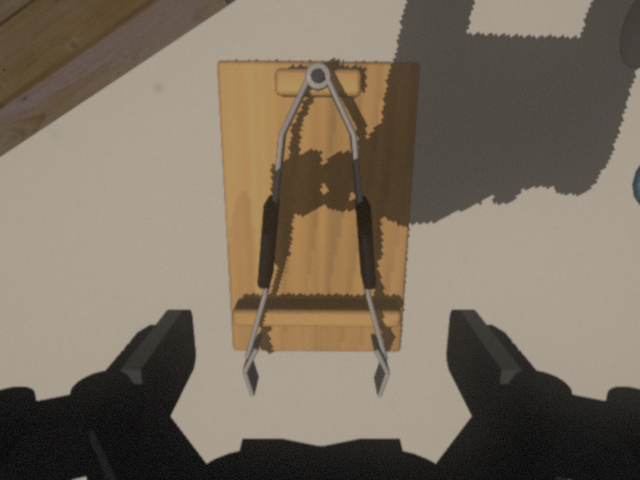

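The wrist view shows the grips at (268,243) and (366,243), the hinge at (318,76), with the fingers (inner edges 193 and 448) nearly symmetric about them.

Run:
```python
from h import *
d=np.load("cam_w2.npz"); c=(float(d["f"]),float(d["cx"]),float(d["cy"]),d["T"])
H=pt(c,318,76,.038);A=pt(c,268,243,.042);B=pt(c,366,243,.042);m=(A+B)/2
u=(m-H)[:2];print(H,m,np.linalg.norm(u),np.linalg.norm(A-B),np.arctan2(u[1],u[0]),np.arctan2(*(B-A)[[1,0]])-np.pi/2)
J=(pt(c,250,375,.035)+pt(c,383,376,.035))/2;print(J,np.arctan2(*(J-H)[[1,0]]))
p=m[:2]-np.array([.4612,-.1488]);y=2.6187;print("tool dx,dy",p@[np.cos(y),np.sin(y)],p@[np.sin(y),-np.cos(y)])
```

```text
[ 0.38401163 -0.10559954  0.038     ] [ 0.45794137 -0.14896483  0.042     ] 0.08570971071050082 0.053438235713886104 -0.5304892365086179 -0.5224699578097267
[ 0.53395552 -0.19341439  0.035     ] -0.5298022380070291
tool dx,dy 0.0027408933026775656 -0.0017701311400241896
```

```bash
python3 -m handwheel '{"slide":[[0.001,-0.0015,0.03],[0,0,0.03],[0,0,0.03],[0,0,0.015],[0,0,0.006]],"dr":[[0,0,0.005],[0,0,0],[0,0,0],[0,0,0],[0,0,0]],"jaw":[1,1,1,1,1]}'
python3 -m handwheel '{"slide":[[0,0,0],[0,0,0],[0,0,0],[0,0,0],[0,0,0]],"dr":[[0,0,0],[0,0,0],[0,0,0],[0,0,0],[0,0,0]],"jaw":[0.6,0.5,0.4,0.3,0.3]}'
python3 -m handwheel '{"slide":[[0,0,0],[0,0,0],[0,0,0],[0,0,0],[0,0,0]],"dr":[[0,0,0],[0,0,0],[0,0,0],[0,0,0],[0,0,0]],"jaw":[0.3,0.3,0.3,0.3,0.3]}'
```

```text
t: 3.95
tcp_pos: [0.4592, -0.1493, 0.0097]
tool_rot: [3.142, -0.001, 2.614]
contact_force: [-0.6, -0.9, -0.1]
opening: 1.002
grip_force: 0.0
t: 4.58
tcp_pos: [0.461, -0.1502, 0.0123]
tool_rot: [3.142, 0.004, 2.614]
contact_force: [-0.4, 1.9, 8.0]
opening: 0.653
grip_force: 8.1
t: 5.2
tcp_pos: [0.461, -0.1502, 0.0123]
tool_rot: [3.142, 0.004, 2.614]
contact_force: [-0.7, 1.3, 9.2]
opening: 0.654
grip_force: 8.1
```

```bash
python3 -m handwheel '{"slide":[[0,0,-0.005],[0,0,-0.015],[0,0,-0.025],[0,0,-0.025],[0,0,-0.02]],"dr":[[0,0,0],[0,0,0],[0,0,0],[0,0,0],[0,0,0]],"jaw":[0.3,0.3,0.3,0.3,0.3]}'
python3 -m handwheel '{"slide":[[0,0,-0.01],[0,0,0],[0,0,0],[0,0,0],[0,0,0]],"dr":[[0,0,0],[0,0,0],[0,0,0],[0,0,0],[0,0,0]],"jaw":[0.3,0.3,0.3,0.3,0.3]}'
python3 look.py side s2 300 100 460 220 5; python3 look.py wrist w3
```

```text
t: 5.82
tcp_pos: [0.4597, -0.1497, 0.1023]
tool_rot: [-3.142, 0.002, 2.614]
contact_force: [0.1, -0.2, -0.8]
opening: 0.65
grip_force: 4.8
t: 6.45
tcp_pos: [0.459, -0.1492, 0.1097]
tool_rot: [3.142, -0.001, 2.614]
contact_force: [-0.2, 0.7, -0.3]
opening: 0.651
grip_force: 4.8
6.5 [ 0.4591 -0.1493  0.1098] [ 3.1416e+00 -9.0000e-04  2.6138e+00] 0.652275342487409 4.810213089804165
6.55 [ 0.4592 -0.1493  0.1099] [ 3.1415e+00 -8.0000e-04  2.6138e+00] 0.6522370424016987 4.810284084524028
```

View pics/s2.png

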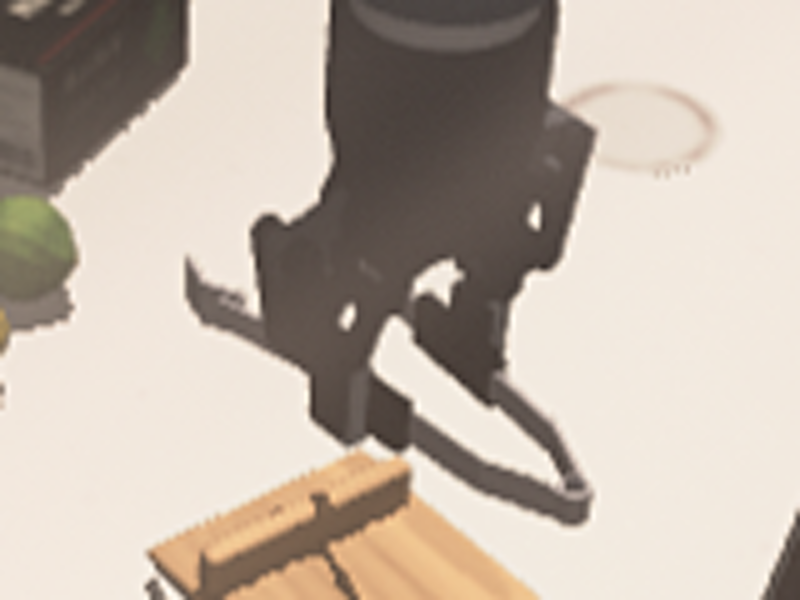

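View pics/w3.png

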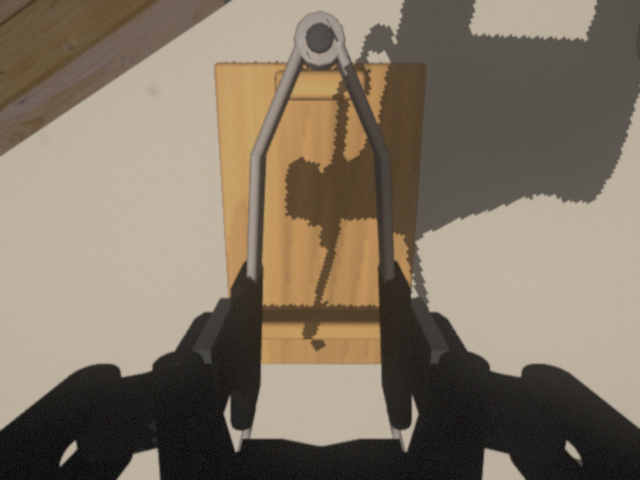

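The tongs hang level and centred in the fingers: side crop hinge (575,490) and left jaw tip (190,280), wrist hinge (320,37).

Run:
```python
from h import *
from scipy.optimize import least_squares
d=np.load("cam_w3.npz"); w=(float(d["f"]),float(d["cx"]),float(d["cy"]),d["T"])
y=-.527;u=np.array([np.cos(y),np.sin(y),0]);v=np.array([-u[1],u[0],0])
hs=np.array([300+575/5,100+483/5])
r=least_squares(lambda p:np.r_[proj(w,p)-[320,37],proj("side",p)-hs],[.38,-.1,.13]);print("hinge top tri",r.x,r.fun.round(1))
m=np.array([.4592,-.1493,.130])
e=r.x-m;print("rel TCP along u,v",e@u,e@v)
# pitch check: hinge & left jaw (outer tip) predicted in side, for z=.13
for z in(.126,.130,.134):
  m[2]=z
  h=m-.09*u; jt=m+.0975*u+.0345*v
  print(z,(proj("side",h)-[300,100])*5,"tip top/bot",(proj("side",jt+[0,0,.01])-[300,100])*5,(proj("side",jt-[0,0,.01])-[300,100])*5)
```

```text
hinge top tri [ 0.3816245  -0.10407802  0.1360765 ] [-0.1 -0.1 -0.5 -0. ]
rel TCP along u,v -0.08979410013509635 7.022226794065037e-05
0.126 [569.2366588 505.0128425] tip top/bot [174.29293038 257.72190243] [173.49424819 299.75081205]
0.13 [570.64714602 496.38714537] tip top/bot [174.4553865 249.1730029] [173.65219687 291.43910706]
0.134 [572.06646   487.7074691] tip top/bot [174.61876724 240.57544719] [173.8110319  283.08075954]
```

```bash
python3 -m handwheel '{"slide":[[0.01,0.018,0],[0.02,0.037,0],[0.02,0.038,0],[0.02,0.038,0],[0.02,0.038,0]],"dr":[[0,0,0],[0,0,0],[0,0,0],[0,0,0],[0,0,0]],"jaw":[0.3,0.3,0.3,0.3,0.3]}'
python3 -m handwheel '{"slide":[[0.015,0.03,0],[0.0078,0.0149,0],[0,0,0],[0,0,0],[0,0,0]],"dr":[[0,0,0],[0,0,0],[0,0,0],[0,0,0],[0,0,0]],"jaw":[0.3,0.3,0.3,0.3,0.3]}'
```

```text
t: 7.18
tcp_pos: [0.4667, 0.0432, 0.1103]
tool_rot: [3.141, 0.0, 2.614]
contact_force: [0.0, -0.2, -0.6]
opening: 0.656
grip_force: 4.8
t: 7.8
tcp_pos: [0.4698, 0.0911, 0.1103]
tool_rot: [-3.141, 0.0, 2.612]
contact_force: [-0.6, -1.0, -0.3]
opening: 0.651
grip_force: 4.8
```

```bash
python3 -m handwheel '{"slide":[[0,0.001,0.015],[0,0,0.02],[0,0,0.015],[0,0,0.01],[0,0,0]],"dr":[[0,0,0],[0,0,0],[0,0,0],[0,0,0],[0,0,0]],"jaw":[0.3,0.3,0.3,0.3,0.3]}'
python3 - <<'E'
from workcell import bot
import cv2,numpy as np
f=lambda n,x,y:cv2.resize(cv2.convertScaleAbs(bot.camera(n)["pixels"],alpha=1.5 if n=="top" else 1)[y:y+150,x:x+100],None,fx=4,fy=4,interpolation=cv2.INTER_CUBIC)
cv2.imwrite("pics/c1.png",np.hstack([f("side",250,200),f("top",240,180)])); print(bot.read_state()["tcp_pos"])
E
```

```text
t: 8.43
tcp_pos: [0.4695, 0.093, 0.0493]
tool_rot: [-3.141, -0.002, 2.614]
contact_force: [0.1, 0.3, -1.0]
opening: 0.654
grip_force: 4.8
[0.47051284 0.09299561 0.05051721]
```

View pics/c1.png

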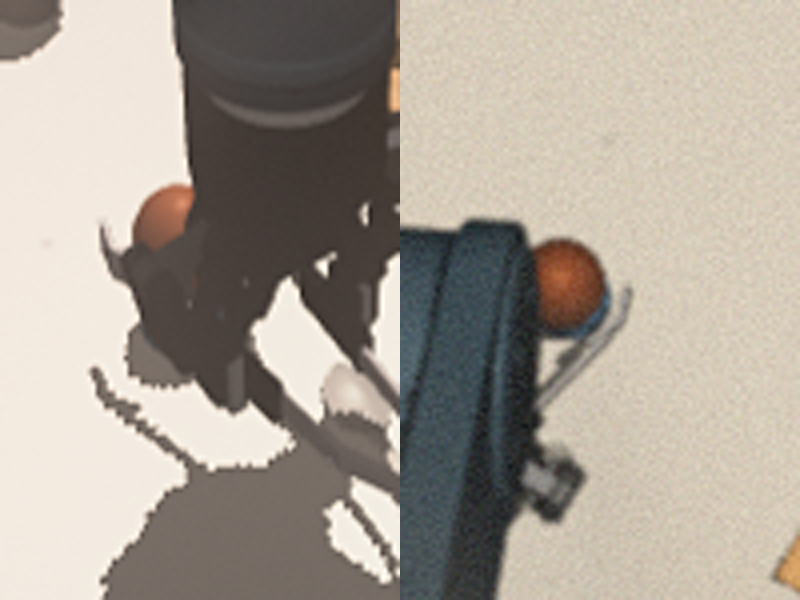

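The picture shows the egg unmoved, between the open jaws (top: egg at (560,284), right jaw about (617,312), as predicted), so I lower and squeeze.

```bash
python3 -m handwheel '{"slide":[[0,0,0.006],[0,0,0.006],[0,0,0],[0,0,0],[0,0,0]],"dr":[[0,0,0],[0,0,0],[0,0,0],[0,0,0],[0,0,0]],"jaw":[0.3,0.3,0.3,0.25,0.2]}'
python3 -m handwheel '{"slide":[[0,0,0],[0,0,0],[0,0,0],[0,0,0],[0,0,0]],"dr":[[0,0,0],[0,0,0],[0,0,0],[0,0,0],[0,0,0]],"jaw":[0.15,0.1,0.06,0.03,0.03]}'
python3 -m handwheel '{"slide":[[0,0,0],[0,0,0],[0,0,0],[0,0,0],[0,0,0]],"dr":[[0,0,0],[0,0,0],[0,0,0],[0,0,0],[0,0,0]],"jaw":[0.01,0.0,-0.01,-0.02,-0.02]}'
```

```text
t: 9.15
tcp_pos: [0.4703, 0.093, 0.0384]
tool_rot: [3.141, 0.0, 2.614]
contact_force: [1.1, 0.1, -0.8]
opening: 0.602
grip_force: 5.9
t: 9.78
tcp_pos: [0.4701, 0.0929, 0.0383]
tool_rot: [-3.141, -0.0, 2.614]
contact_force: [0.3, 0.1, -0.4]
opening: 0.517
grip_force: 8.5
t: 10.4
tcp_pos: [0.4702, 0.0929, 0.0383]
tool_rot: [-3.141, 0.0, 2.614]
contact_force: [-2.0, -3.2, 2.0]
opening: 0.498
grip_force: 44.3
```

```bash
python3 -m handwheel '{"slide":[[0,0,-0.003],[0,0,-0.006],[0,0,-0.01],[0,0,-0.015],[0,0,-0.02]],"dr":[[0,0,0],[0,0,0],[0,0,0],[0,0,0],[0,0,0]],"jaw":[-0.02,-0.02,-0.02,-0.02,-0.02]}'
python3 -m handwheel '{"slide":[[0,0,-0.02],[0,0,-0.02],[0,0,-0.015],[0,0,-0.008],[0,0,-0.003]],"dr":[[0,0,0],[0,0,0],[0,0,0],[0,0,0],[0,0,0]],"jaw":[-0.02,-0.02,-0.02,-0.02,-0.02]}'
python3 -m handwheel '{"slide":[[0,0,0],[0,0,0],[0,0,0],[0,0,0],[0,0,0]],"dr":[[0,0,0],[0,0,0],[0,0,0],[0,0,0],[0,0,0]],"jaw":[-0.02,-0.02,-0.02,-0.02,-0.02]}'
python3 - <<'E'
from workcell import bot
import cv2,numpy as np
f=lambda n,x,y:cv2.resize(cv2.convertScaleAbs(bot.camera(n)["pixels"],alpha=1.5 if n=="top" else 1)[y:y+200,x:x+130],None,fx=3,fy=3,interpolation=cv2.INTER_CUBIC)
cv2.imwrite("pics/c2.png",np.hstack([f("side",230,130),f("top",230,160)]))
E
```

```text
t: 11.02
tcp_pos: [0.4701, 0.0931, 0.0934]
tool_rot: [3.142, -0.0, 2.614]
contact_force: [0.5, 0.4, -1.7]
opening: 0.5
grip_force: 44.4
t: 11.65
tcp_pos: [0.4703, 0.093, 0.1587]
tool_rot: [3.141, 0.0, 2.614]
contact_force: [0.0, -0.7, -1.9]
opening: 0.502
grip_force: 44.4
t: 12.28
tcp_pos: [0.4701, 0.093, 0.1582]
tool_rot: [-3.141, -0.0, 2.614]
contact_force: [0.4, -0.2, -1.4]
opening: 0.5
grip_force: 44.4
```

View pics/c2.png

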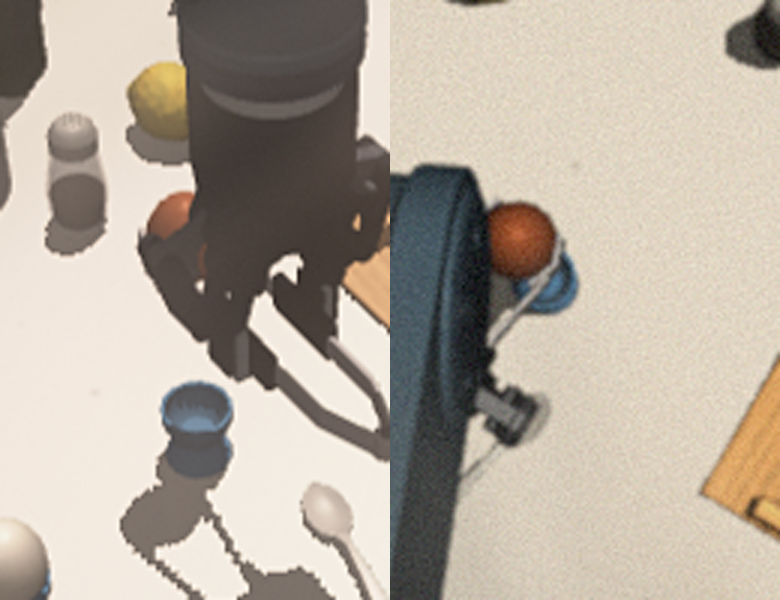

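The picture shows the cup empty at (197,415), and the egg held between the jaws about 12 cm up. The white egg, shaker and spoon are undisturbed.

```bash
python3 -c "
from workcell import bot
print(bot.hand_in())"
```

```text
the job is handed in; nothing more can be done
None
```

I handed the job in with the brown egg held still in the tongs about 12 cm above its cup; the white egg, salt shaker and teaspoon looked undisturbed in the last picture, and the hand-in returned no verdict.

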